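# Wedge the wobbly cake riser

### The arm

A 7-joint arm with a two-finger parallel gripper is mounted at the origin on the work surface. World frame = base frame: x ahead of the robot, y to its left, z up, the work surface at z = 0. Lengths are in m, angles in rad, forces in N, time in s.
With the tool pointing down it reaches from about 0.35 to 0.9 m from the base axis. Payload 8.1 kg.
Tool frame: the origin (TCP) lies at the centre of the arm's flange, where the gripper is bolted on; the fingertips stand 178 mm ahead of it and the grasp point (between the pads) lies 159 mm ahead of it; x points along the fingers, z is the direction in which the jaws open and shut, and the axes are right-handed (so a half turn about x gives the same grasp; the last joint's range is limited). The gripper opens to 92 mm and grips with 3 to 60 N. Pads are 19 mm wide; open, the fingers measure 130 mm over their backs; the gripper's body (75 mm by 190 mm) begins 47 mm behind the grasp point.
Start: joints at [1.108, 0.434, 0.025, 1.573, -0.012, 1.134, -0.075], TCP at [0.22, -0.585, 0.405] pointing down, gripper open.
Joint ranges: [-2.62, 2.62], [-0.44, 2.09], [-1.27, 1.32], [0.08, 2.57], [-1.32, 4.46], [0.12, 2], [-2.74, 2.74]. Speed limits (rad/s): [2.22, 2.22, 3.01, 3.01, 3.14, 3.14, 3.14].

### API

Orientations are given as a rotation vector (axis times angle).
In Python, from cell import arm, get_image, search_frame, pinpoint gives the robot as it stands.
- The arm moves only by the tool arm_command, never from a script. Its argument "motion" is a list of rows, each a list of 7 numbers: the finger opening in mm, from 0 to 91.8, then the shift along the tool's x, y, z in mm, then the turn, a rotation vector about the tool's x, y, z in degrees. In form: [[fingers, x, y, z, ax, ay, az], ...]. A call has 1 to 5 rows; each row shifts and turns the commanded pose from where the row before left it, along the tool's axes as they then stand; what a row does not reach is not made up. A row lasts 1/8 s, in which the tool goes at most 62.5 mm and 10.7 degrees, less where a joint would pass 70% of its speed; a pose out of reach is approached as far as the arm can. A call with a gripper value outside its range is refused whole. The fingers move at their own pace and stop on an object; "newtons" is the grip in N (left out, the last holds). Time passes only in rows, so rows that do not move let the fingers close. It gives the time, the measured TCP pose, the force and the opening at its end, in the units of the state.
- arm.observe(): the state, without advancing time (a new reading comes with each control period).
- get_image(name): name is "scene" or "top"; returns a dict with "frame" (384x512x3 uint8, red, green, blue), "range_z" (384x512 float32, m along the optical axis (not along the pixel's ray), 0 where there is no reading), "K" (3x3 intrinsics, pixels), "origin" and "rotation" of the camera in the world. Camera axes: x right, y down, z forward; pixel columns grow to the right and rows downward; lengths in m; the calibration is good to about 2 mm. A picture is of the moment at which its call begins.
- arm.sign_off(): hands the job in, once; it reports no verdict.
Trained networks look in the newest picture that a camera, given by its name, has taken for a name from the list of things; names that differ only in an ending like _2 or _b are one class to them, and where a whole thing is asked for, a point or a joint stands for the part that bears it (a point fixed in the world has none). Each returns a list of dicts, best first, with "p" (0 to 1); they miss things now and then, are a little off and sometimes report something else, mostly with a low value. They report only what shows in the picture. A call takes as long as a camera call. They do not tell look-alikes from the thing itself.
- search_frame(camera, target): "point" ([x, y, z] in m, in world coordinates, good to about 4 mm: the middle of the surface that is visible of it).
- pinpoint(camera, target): "point" ([x, y, z] in m, in world coordinates, good to about 4 mm: a listed point, or the origin of a listed thing).
The state is a dict: "clock": time; "joints": joint angles; "dq": joint speeds; "joint_efforts": joint torques, N m; "position": TCP position; "ee_rot": TCP orientation; "force": force on the tool from outside, world axes, zero at the start; "ft_torque": the same for the moment, N m; "width": opening from 0.0 (shut) to 1.0 (fully open).
Only numpy, scipy, OpenCV 4.12 (cv2) and the standard library are available. Lean on these libraries where they do the work, as an engineer would, in place of code of your own. Each camera call takes 0.05 s, during which the arm holds its last target. There are 200 camera calls.

### The job

The wooden cake riser wobbles because the foot at the corner facing the loose wooden wedge is too short: press down on the bare top of that corner to feel it rock. Then push the wedge, thin edge first, under that foot until the riser sits level and no longer rocks, without picking anything up, shoving the riser along or disturbing the things around it. Finish while still pressing firmly down on that corner, so that it is seen to stay up under your push.

Things in the scene. Friction and masses are not known exactly. Their poses are not given: they have to be found in the camera images.
- riser: square wooden box 200 x 200 x 50 mm on four domed rubber feet 24 mm across, a cream cake (140 mm across, 65 mm high) fixed on it; about 2.4 kg, underside 26 mm and top 76 mm above the table when level. Origin: at table level under the square's centre. z up; x along the diagonal to the corner with the short foot. Feet 118 mm from the origin: +x (short), -x, +y, -y
- corner (a point): the bare place to press: on the riser's top, 115 mm from its centre towards the short foot (the corner's point is 26 mm further out, the cake 65 mm inward). 76 mm above the table when level, 5 to 9 mm lower when tipped. About 3 N down here tips the riser about its +y and -y feet until the short foot meets the table; let go, it returns to level. A firm push is 8 to 10 N
- foot (a point): the point at table level (when the riser is level) under the centre of the short foot, fixed to the riser. The foot's own lower end hangs 5 to 9.5 mm above the table when the riser is level; how much differs each time
- wedge: loose plain wooden wedge 120 mm long, 60 mm wide, 70 g, on the table in front of the short foot. Origin: centre of its underside. x points to the thin edge; the top slopes evenly from 21 mm high at the thick end (-x) to 2 mm at the thin edge (+x). It slides freely (under 1.5 N) until it meets the foot, then takes about 3 to 8 N to drive on, and does not slip back when let go
- thin_edge (a point): middle of the wedge's thin edge, at table level, 60 mm ahead of its origin
- thick_end (a point): middle of the wedge's upright thick end face (60 mm wide, 21 mm high), the face to push on, half-way up
- nozzle: small conical steel piping nozzle standing on its base, 42 mm high, 30 mm across; bystander beside the wedge's path
- sprinkles: small closed jar, 55 mm high, 36 mm across; bystander on the other side of the wedge's path
- icing_knife: flat icing spatula, 240 mm long, lying on the table; bystander
- tub_lid: round plastic tub lid, 140 mm across, 13 mm thick, lying flat; bystander
- cup: white cup 85 mm high, 72 mm across; bystander
- dye_bottle: small closed bottle, 75 mm high, 32 mm across; bystander
There are look-alikes about, which are no part of the job. Leave any blue or white look-alike of the wedge alone.

How it is judged:
By the outcome, as a careful person would: the job done as asked, in the order asked, and still so for the second after the job is handed in, while the arm keeps its last pose, push and grip.
It also fails if it takes over 61 s, if anything falls off the work surface, if the arm or the gripper's body presses on something with over 40 N, if the wrist force passes 120 N, or if a joint passes its speed limit or range.

## Working session

There is one attempt and no reset: what is moved stays moved. The work goes in short steps, Python scripts to look and compute and a tool call to move; the robot and the scene stay as the last step left them, time stands still between calls to the robot, and variables do not carry over. Pictures are saved under pics/ and viewed, about 8 in all and at most 12, crops included, and the job is handed in when it is done.

Besides the shell and the picture viewer there is one more tool, called after "Call:" as name(argument=value, ...), one argument or row to a line, values as JSON. arm_command: Moves the arm, as the interface text tells. Its arguments: {"type":"object","properties":{"motion":{"type":"array"},"newtons":{"type":"number"}},"required":["motion"]}

```bash
mkdir -p pics; ls; cat > h.py <<'E'
import numpy as np,cv2
from cell import arm,get_image,search_frame,pinpoint
np.set_printoptions(precision=4,suppress=True)
def save(im,n): cv2.imwrite('pics/'+n,im[...,::-1])
def world(d,u,v):
    z=d['range_z'][int(round(v)),int(round(u))]
    p=np.linalg.inv(d['K'])@[u,v,1]*z
    return np.array(d['rotation'])@p+d['origin']
def cloud(d):
    z=d['range_z'];v,u=np.indices(z.shape)
    p=np.stack([u,v,np.ones_like(u)],-1)@np.linalg.inv(d['K']).T*z[...,None]
    return p@np.array(d['rotation']).T+d['origin']
def pix(d,p):
    q=np.array(d['K'])@(np.array(d['rotation']).T@(np.array(p)-d['origin']));return q[:2]/q[2]
E
python3 - <<'E'
from h import *
s=arm.observe();print({k:np.array(v) for k,v in s.items()})
a=get_image('scene');b=get_image('top')
save(a['frame'],'s0.png');save(b['frame'],'t0.png')
for n in ['scene','top']:
  for t in ['riser','corner','foot','wedge','thin_edge','thick_end','nozzle','sprinkles']:
    print(n,t,[(np.array(r['point']),round(r['p'],2)) for r in pinpoint(n,t)[:4]])
E
```

```text
pics
{'clock': array(0.), 'joints': array([ 1.1084,  0.4352,  0.0249,  1.5741, -0.0116,  1.134 , -0.0751]), 'dq': array([ 0.0003, -0.0013, -0.0013,  0.0012, -0.001 , -0.0001, -0.0005]), 'joint_efforts': array([  0.0016, -66.7865,   0.9862, -31.4471,  -0.0605,   0.0429,
         0.0002]), 'position': array([ 0.22  , -0.5848,  0.4039]), 'ee_rot': array([ 0.9411,  1.3596, -0.9398]), 'force': array([ 0.2034, -0.082 ,  0.3002]), 'ft_torque': array([ 0.0576,  0.0275, -0.0141]), 'width': array(1.0018)}
scene riser [(array([0.5736, 0.1179, 0.0016]), 0.67)]
scene corner [(array([ 0.5836, -0.0014,  0.0738]), 0.93), (array([0.779 , 0.0543, 0.002 ]), 0.34)]
scene foot [(array([ 0.5836,  0.0019, -0.0033]), 0.94)]
scene wedge [(array([ 0.3345, -0.2093, -0.0027]), 0.91), (array([ 0.5996, -0.1449, -0.0002]), 0.87), (array([ 0.5354, -0.3211, -0.0008]), 0.81)]
scene thin_edge [(array([ 0.5018, -0.3738, -0.002 ]), 0.91), (array([ 0.2772, -0.1822,  0.0026]), 0.8), (array([ 0.5994, -0.0819, -0.0004]), 0.77)]
scene thick_end [(array([ 0.3828, -0.2406,  0.0141]), 0.77), (array([ 0.5697, -0.2717,  0.0139]), 0.75), (array([ 0.6058, -0.2025,  0.0057]), 0.58)]
scene nozzle [(array([ 0.7065, -0.0691, -0.001 ]), 0.48)]
scene sprinkles [(array([ 0.4651, -0.1172, -0.0038]), 0.74)]
top riser [(array([ 0.5698,  0.1195, -0.0023]), 0.8)]
top corner [(array([0.585 , 0.0052, 0.0738]), 0.75)]
top foot []
top wedge [(array([ 0.6053, -0.1419, -0.0022]), 0.92), (array([ 0.5344, -0.3206, -0.0013]), 0.83), (array([ 0.3312, -0.2074, -0.0005]), 0.71)]
top thin_edge [(array([ 0.5038, -0.3705,  0.0021]), 0.81), (array([ 0.5926, -0.0839, -0.0041]), 0.74), (array([ 0.2762, -0.1834,  0.0062]), 0.64)]
top thick_end [(array([ 0.3837, -0.2349,  0.0088]), 0.89), (array([ 0.6097, -0.203 ,  0.0088]), 0.87), (array([ 0.565 , -0.2683,  0.0096]), 0.86)]
top nozzle []
top sprinkles [(array([ 0.4726, -0.1152,  0.0044]), 0.69)]
```

View pics/s0.png

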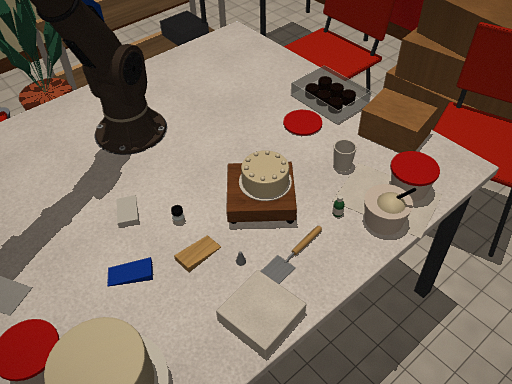

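View pics/t0.png

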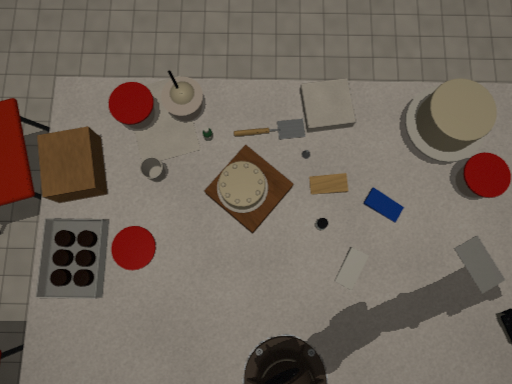

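The scene view shows the wooden wedge at about (198,252) and the riser's short-foot corner near (262,222). In the top view the wedge is at (328,184), the corner at (292,186), the nozzle at (306,154) and the jar at (322,223). The blue (384,204) and white (351,267) wedges are look-alikes.

```bash
python3 - <<'E'
from h import *
for n in ['top','scene']:
    d=get_image(n);P=cloud(d);X,Y,Z=P[...,0],P[...,1],P[...,2]
    f=d['frame'].astype(int);wood=(f[...,0]-f[...,2]>35)
    print(n,'cam',np.array(d['origin']),'table z',np.median(Z[(abs(X-.45)<.03)&(abs(Y)<.05)]), 'mm/px',1/d['K'][0][0]*np.median(d['range_z'])*1000)
    # riser top
    m=(abs(X-.57)<.16)&(abs(Y-.12)<.16)&(Z>.066)&(Z<.082)
    r=cv2.minAreaRect((P[m][:,:2]*1000).astype(np.float32));print('riser',m.sum(),r,cv2.boxPoints(r).round(1).tolist())
    A=np.c_[P[m][:,:2]-[.57,.12],np.ones(m.sum())];print('plane',np.linalg.lstsq(A,P[m][:,2],rcond=None)[0])
    # wedge
    m=(abs(X-.605)<.05)&(abs(Y+.142)<.09)&wood&(Z>-.01)&(Z<.03)
    r=cv2.minAreaRect((P[m][:,:2]*1000).astype(np.float32));print('wedge',m.sum(),r,cv2.boxPoints(r).round(1).tolist())
    Q=P[m];A=np.c_[Q[:,:2]-[.605,-.142],np.ones(len(Q))];print('plane',np.linalg.lstsq(A,Q[:,2],rcond=None)[0])
    for nm,c in [('noz',(.68,-.08)),('jar',(.47,-.117))]:
        m=(abs(X-c[0])<.05)&(abs(Y-c[1])<.05)&(Z>.01)&(Z<.07)&~wood; Q=P[m]
        if len(Q):print(nm,len(Q),Q.min(0),Q.max(0))
E
```

```text
Traceback (most recent call last):
  File "h.py", line 12, in cloud
    return p@np.array(d['rotation']).T+d['origin']
           ~~~~~~~~~~~~~~~~~~~~~~~~~~~^~~~~~~~~~~~
ValueError: operands could not be broadcast together with shapes (384,512) (3,)
```

```bash
sed -i "s/np.array(d\['rotation'\])/Rm(d)/" h.py; cat >> h.py <<'E'
from scipy.spatial.transform import Rotation as R
def Rm(d): return R.from_rotvec(d['rotation']).as_matrix()
E
cat > m.py <<'E'
from h import *
for n in ['top','scene']:
    d=get_image(n);P=cloud(d);X,Y,Z=P[...,0],P[...,1],P[...,2]
    f=d['frame'].astype(int);wood=(f[...,0]-f[...,2]>35)
    print(n,'cam',np.array(d['origin']),'table z',np.median(Z[(abs(X-.45)<.03)&(abs(Y)<.05)]), 'mm/px',1/d['K'][0][0]*np.median(d['range_z'])*1000)
    m=(abs(X-.57)<.16)&(abs(Y-.12)<.16)&(Z>.066)&(Z<.082)
    r=cv2.minAreaRect((P[m][:,:2]*1000).astype(np.float32));print('riser',m.sum(),r,cv2.boxPoints(r).round(1).tolist())
    A=np.c_[P[m][:,:2]-[.57,.12],np.ones(m.sum())];print('plane',np.linalg.lstsq(A,P[m][:,2],rcond=None)[0])
    m=(abs(X-.605)<.05)&(abs(Y+.132)<.1)&wood&(Z>-.01)&(Z<.03)
    r=cv2.minAreaRect((P[m][:,:2]*1000).astype(np.float32));print('wedge',m.sum(),r,cv2.boxPoints(r).round(1).tolist())
    Q=P[m];A=np.c_[Q[:,:2]-[.605,-.142],np.ones(len(Q))];print('plane',np.linalg.lstsq(A,Q[:,2],rcond=None)[0])
    for nm,c in [('noz',(.68,-.08)),('jar',(.47,-.117))]:
        m=(abs(X-c[0])<.05)&(abs(Y-c[1])<.05)&(Z>.01)&(Z<.07)&~wood; Q=P[m]
        if len(Q):print(nm,len(Q),Q.min(0),Q.max(0))
E
python3 m.py
```

```text
top cam [0.3128 0.0912 1.3358] table z 0.0005804070325983179 mm/px 3.2485409154121436
riser 2159 ((572.8685302734375, 119.35206604003906), (200.58755493164062, 200.60726928710938), 50.52560806274414) [[431.70001220703125, 105.69999694824219], [586.5, -21.799999237060547], [714.0999755859375, 133.0], [559.2000122070312, 260.5]]
plane [0.0003 0.0043 0.0765]
wedge 685 ((603.5589599609375, -144.52114868164062), (64.51663208007812, 125.83445739746094), 5.66099739074707) [[565.2999877929688, -85.0999984741211], [577.7000122070312, -210.3000030517578], [641.9000244140625, -203.89999389648438], [629.5, -78.69999694824219]]
plane [-0.0063 -0.1411  0.012 ]
noz 46 [ 0.6901 -0.0799  0.0102] [ 0.7189 -0.0567  0.0481]
jar 127 [ 0.4487 -0.1284  0.0102] [ 0.4822 -0.0874  0.0605]
scene cam [ 1.3552 -0.549   1.1254] table z 0.0007649574805667081 mm/px 3.3737289859891626
riser 1860 ((573.5140380859375, 118.08587646484375), (200.89341735839844, 210.2769012451172), 50.12664794921875) [[428.3999938964844, 108.4000015258789], [589.7999877929688, -26.399999618530273], [718.5999755859375, 127.80000305175781], [557.2000122070312, 262.6000061035156]]
plane [-0.0065  0.0079  0.0766]
wedge 846 ((599.7941284179688, -141.83038330078125), (79.42113494873047, 124.68067169189453), 0.15507134795188904) [[559.9000244140625, -79.5999984741211], [560.2999877929688, -204.3000030517578], [639.7000122070312, -204.10000610351562], [639.2999877929688, -79.4000015258789]]
plane [-0.0045 -0.1267  0.0114]
noz 73 [ 0.6971 -0.0828  0.0106] [ 0.7176 -0.0604  0.0448]
jar 204 [ 0.4506 -0.1327  0.0102] [ 0.4888 -0.0966  0.0608]
```

```bash
cat > go.py <<'E'
# usage: go.py x y z(tip) : shift in tool axes (mm) & turn still needed (deg)
import sys
from h import *
s=arm.observe();r=R.from_rotvec(s['ee_rot']);M=r.as_matrix()
u=np.array([0.0975,-0.9952,0])           # riser diagonal
zj=np.cross([0,0,1],u); zj*=np.sign(zj@M[:,2])
x=np.array([0,0,-1.]);T=np.c_[x,np.cross(zj,x),zj]
tip=np.array(s['position'])+M[:,0]*.178
print('t',s['clock'],'tip',tip,'F',np.array(s['force']),'w',s['width'],'q',np.array(s['joints']))
print('M',M.tolist() if '-v' in sys.argv else '')
print('turn deg',(r.inv()*R.from_matrix(T)).as_rotvec(degrees=True))
if len(sys.argv)>3:
    t=np.array(list(map(float,sys.argv[1:4])))
    print('shift now-axes mm',M.T@(t-T[:,0]*.178-s['position'])*1000,'in final axes',T.T@(t-T[:,0]*.178-s['position'])*1000)
E
python3 go.py .5845 .001 .15 -v
```

```text
t 1.05 tip [ 0.22   -0.585   0.2268] F [-0.7651 -0.5129 -0.5267] w 1.000308827044406 q [ 1.1084  0.4345  0.025   1.5732 -0.0116  1.134  -0.0751]
M [[9.536963046508085e-06, 0.9360089499722837, 0.3519762001624956], [-7.589945389979702e-05, 0.3519761998422132, -0.9360089470640263], [-0.9999999970741595, -1.7788118638673023e-05, 7.439935215936e-05]]
turn deg [-74.9872   0.003    0.0037]
shift now-axes mm [  76.7291  547.413  -420.2148] in final axes [ 76.7701 547.6459 419.8637]
```

Call:
arm_command(
  motion=[
    [0,0,49.4,-2.2,-5,0,0],
    [0,0,49.4,-2.2,-5,0,0],
    [0,0,49.4,-2.2,-5,0,0],
    [0,0,49.4,-2.2,-5,0,0],
    [0,0,49.4,-2.2,-5,0,0],
  ],
  newtons=10,
)

```text
clock: 1.68
position: [0.4267, -0.4498, 0.4048]
ee_rot: [0.603, 1.485, -0.604]
force: [0.6, -1.2, 1.1]
width: 0.504
```

Call:
arm_command(
  motion=[
    [0,0,49.4,-2.2,-5,0,0],
    [0,0,49.4,-2.2,-5,0,0],
    [0,0,49.4,-2.2,-5,0,0],
    [0,0,49.4,-2.2,-5,0,0],
    [0,0,49.4,-2.2,-5,0,0],
  ],
)

```text
clock: 2.3
position: [0.5556, -0.2409, 0.4047]
ee_rot: [0.263, 1.554, -0.263]
force: [0.9, 0.6, 0.6]
width: 0.013
```

Call:
arm_command(
  motion=[
    [0,0,49.4,-2.2,-5,0,0],
    [0,0,49.4,-2.2,-5,0,0],
    [0,0,49.4,-2.2,-5,0,0],
    [0,0,49.4,-2.2,-5,0,0],
    [0,0,49.4,-2.2,-5,0,0],
  ],
)

```text
clock: 2.92
position: [0.5842, 0.0028, 0.4048]
ee_rot: [-0.079, 1.569, 0.079]
force: [0.4, 1.2, 0.3]
width: 0.006
```

```bash
python3 go.py .5848 -.002 .09
```

```text
t 2.925 tip [0.5843 0.0028 0.2268] F [0.397  1.2243 0.2995] w 0.00573066359990546 q [ 0.2275  0.4112 -0.4516  1.6468  0.1943  1.1279 -0.1744]
M 
turn deg [0.1669 0.0289 0.0015]
shift now-axes mm [136.807   -4.8591   0.0667] in final axes [136.8068  -4.8621   0.1498]
```

Call:
arm_command(
  motion=[
    [0,45,-4,0,0,0,0],
    [0,45,0,0,0,0,0],
    [0,35,0,0,0,0,0],
    [0,11,0,0,0,0,0],
    [0,0,0,0,0,0,0],
  ],
)

```text
clock: 3.55
position: [0.5847, -0.0027, 0.2689]
ee_rot: [-0.077, 1.57, 0.077]
force: [0.9, 0.2, 0.4]
width: 0.002
```

Call:
arm_command(
  motion=[
    [0,4,0,0,0,0,0],
    [0,4,0,0,0,0,0],
    [0,2,0,0,0,0,0],
    [0,2,0,0,0,0,0],
  ],
)

```text
clock: 4.05
position: [0.5846, -0.0027, 0.2568]
ee_rot: [-0.077, 1.569, 0.077]
force: [0.5, -0.1, 0.3]
width: 0.005
```

Call:
arm_command(
  motion=[
    [0,2,0,0,0,0,0],
    [0,2,0,0,0,0,0],
  ],
)

```text
clock: 4.3
position: [0.5846, -0.003, 0.2528]
ee_rot: [-0.077, 1.569, 0.076]
force: [-0.7, -3.0, 4.6]
width: 0.005
```

Call:
arm_command(
  motion=[
    [0,2,0,0,0,0,0],
    [0,2,0,0,0,0,0],
  ],
)

```text
clock: 4.55
position: [0.5847, -0.0031, 0.2488]
ee_rot: [-0.077, 1.569, 0.076]
force: [0.2, -2.4, 4.1]
width: 0.006
```

Call:
arm_command(
  motion=[
    [0,1,0,0,0,0,0],
    [0,1,0,0,0,0,0],
  ],
)

```text
clock: 4.8
position: [0.5847, -0.0028, 0.2469]
ee_rot: [-0.077, 1.569, 0.077]
force: [-1.2, -3.3, 10.7]
width: 0.006
```

Call:
arm_command(
  motion=[
    [0,1,0,0,0,0,0],
    [0,0,0,0,0,0,0],
  ],
)

```text
clock: 5.05
position: [0.5846, -0.0028, 0.2467]
ee_rot: [-0.077, 1.569, 0.076]
force: [-2.9, -4.6, 13.2]
width: 0.001
```

Call:
arm_command(
  motion=[
    [0,-4,0,0,0,0,0],
    [0,-6,0,0,0,0,0],
    [16,-15,0,0,0,0,0],
    [16,-25,0,0,0,0,0],
    [16,0,0,0,0,0,0],
  ],
)

```text
clock: 5.68
position: [0.5852, -0.0024, 0.2982]
ee_rot: [-0.077, 1.566, 0.077]
force: [-0.3, 0.1, 0.1]
width: 0.172
```

```bash
python3 go.py .6125 -.240 .06; python3 m.py
```

```text
t 5.675 tip [ 0.5859 -0.0023  0.1202] F [-0.318   0.0682  0.1376] w 0.17224339741641295 q [ 0.2113  0.5172 -0.4229  1.7708  0.2613  0.9053 -0.2265]
M 
turn deg [0.0166 0.2187 0.003 ]
shift now-axes mm [  60.1796 -239.1447    3.6662] in final axes [  60.1524 -239.1383    3.9648]
top cam [0.3128 0.0912 1.3358] table z 0.6258620130645218 mm/px 3.223352413508923
riser 1969 ((572.63427734375, 119.27284240722656), (200.38377380371094, 200.2458038330078), 50.38719940185547) [[431.6000061035156, 105.9000015258789], [585.9000244140625, -21.799999237060547], [713.5999755859375, 132.60000610351562], [559.4000244140625, 260.29998779296875]]
plane [-0.0009  0.0041  0.0764]
wedge 0 ((0.0, 0.0), (0.0, 0.0), 0.0) [[0.0, 0.0], [0.0, 0.0], [0.0, 0.0], [0.0, 0.0]]
plane [0. 0. 0.]
jar 6 [ 0.4577 -0.0965  0.014 ] [ 0.4731 -0.0953  0.0233]
scene cam [ 1.3552 -0.549   1.1254] table z 0.002120510866084002 mm/px 3.2763057315464903
riser 1271 ((576.3433837890625, 116.71101379394531), (199.58651733398438, 204.245361328125), 49.94203567504883) [[434.0, 106.0999984741211], [590.2999877929688, -25.399999618530273], [718.7000122070312, 127.4000015258789], [562.4000244140625, 258.79998779296875]]
plane [-0.011   0.0144  0.0771]
wedge 858 ((594.9548950195312, -142.2198944091797), (81.97093200683594, 124.68608093261719), 3.9433798789978027) [[549.7999877929688, -82.80000305175781], [558.4000244140625, -207.1999969482422], [640.0999755859375, -201.60000610351562], [631.5999755859375, -77.19999694824219]]
plane [-0.0159 -0.1283  0.0113]
noz 76 [ 0.6982 -0.0848  0.0102] [ 0.7179 -0.0602  0.044 ]
jar 203 [ 0.451  -0.1339  0.01  ] [ 0.4899 -0.0979  0.0598]
```

Riser unmoved, back level. Now behind the wedge.

Call:
arm_command(
  motion=[
    [16,0,-60,0,0,0,0],
    [16,0,-60,1,0,0,0],
    [16,0,-60,2,0,0,0],
    [16,0,-59,1,0,0,0],
    [16,0,0,0,0,0,0],
  ],
)

```text
clock: 6.4
position: [0.6105, -0.247, 0.2941]
ee_rot: [-0.072, 1.572, 0.068]
force: [-0.2, 0.5, 0.4]
width: 0.172
```

Call:
arm_command(
  motion=[
    [16,50,0,0,0,0,0],
    [16,35,0,0,0,0,0],
    [16,20,0,0,0,0,0],
    [16,5,0,0,0,0,0],
    [16,0,0,0,0,0,0],
  ],
)

```text
clock: 7.02
position: [0.6123, -0.24, 0.1864]
ee_rot: [-0.077, 1.569, 0.077]
force: [0.3, -1.0, 0.5]
width: 0.172
```

```bash
python3 go.py .6125 -.220 .009; python3 - <<'E'
from h import *
d=get_image('scene');u,v=map(int,pix(d,[.6,-.14,0]))
save(cv2.resize(d['frame'][v-80:v+60,u-90:u+100],None,fx=4,fy=4,interpolation=cv2.INTER_CUBIC),'s1.png');print(u,v)
E
```

```text
t 7.025 tip [ 0.6125 -0.24    0.0084] F [ 0.3011 -0.9892  0.4852] w 0.1722740826454075 q [ 0.5128  0.7441 -0.3438  1.6602  0.326   0.7934  0.1209]
M 
turn deg [0.0327 0.0502 0.0159]
shift now-axes mm [-0.5976 19.8577  2.1643] in final axes [-0.594  19.8584  2.1523]
197 252
```

View pics/s1.png

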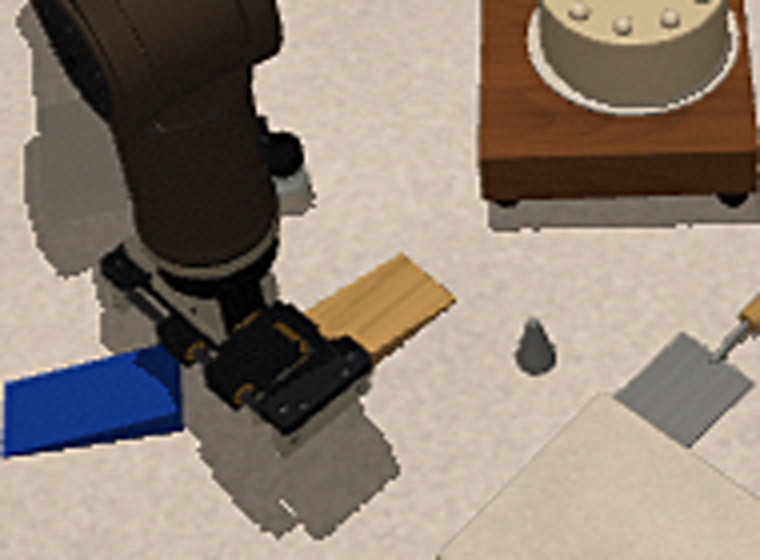

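The crop shows the fingers just behind the thick end (about 300,360), with the thin edge (400–455, 255–300) aimed at the riser's left foot (507,195). The blue look-alike, the jar and the nozzle are clear.

Call:
arm_command(
  motion=[
    [16,0,10,0,0,0,0],
    [16,0,8,0,0,0,0],
    [16,0,6,0,0,0,0],
    [16,0,6,0,0,0,0],
    [16,0,8,0,0,0,0],
  ],
)

```text
clock: 7.7
position: [0.6081, -0.2023, 0.1858]
ee_rot: [-0.077, 1.569, 0.076]
force: [-0.3, -1.5, 0.0]
width: 0.172
```

Call:
arm_command(
  motion=[
    [16,0,10,0,0,0,0],
    [16,0,10,0,0,0,0],
    [16,0,10,0,0,0,0],
    [16,0,10,0,0,0,0],
    [16,0,6,0,0,0,0],
  ],
)

```text
clock: 8.32
position: [0.6036, -0.1556, 0.1857]
ee_rot: [-0.077, 1.57, 0.078]
force: [-0.9, -0.0, 0.6]
width: 0.175
```

Call:
arm_command(
  motion=[
    [16,0,8,0,0,0,0],
    [16,0,8,0,0,0,0],
    [16,0,4,0,0,0,0],
    [16,0,0,0,0,0,0],
  ],
)

```text
clock: 8.82
position: [0.6017, -0.1362, 0.1857]
ee_rot: [-0.077, 1.569, 0.078]
force: [-0.3, -0.6, -0.4]
width: 0.173
```

```bash
python3 go.py .6125 -.220 .009; python3 - <<'E'
from h import *
d=get_image('scene');u,v=map(int,pix(d,[.6,-.05,0]))
save(cv2.resize(d['frame'][v-70:v+60,u-90:u+90],None,fx=4,fy=4,interpolation=cv2.INTER_CUBIC),'s2.png')
for t in ['wedge','thin_edge','thick_end']: print(t,[(np.array(r['point']),round(r['p'],2)) for r in pinpoint('scene',t)[:3]])
E
```

```text
t 8.825 tip [ 0.6017 -0.1362  0.0077] F [-0.2828 -0.5639 -0.4007] w 0.17254380283554158 q [ 0.3646  0.6956 -0.3396  1.7707  0.3254  0.7308 -0.0478]
M 
turn deg [ 0.051  -0.0012 -0.0085]
shift now-axes mm [ -1.2859 -84.457    2.517 ] in final axes [ -1.2733 -84.452    2.5921]
wedge [(array([ 0.5385, -0.3182,  0.0008]), 0.87), (array([ 0.3304, -0.2079, -0.0025]), 0.76), (array([ 0.5938, -0.0658, -0.0026]), 0.57)]
thin_edge [(array([ 0.5904, -0.0054, -0.0023]), 0.82), (array([ 0.5044, -0.3757, -0.0044]), 0.68), (array([ 0.2764, -0.1823, -0.0038]), 0.6)]
thick_end [(array([ 0.5668, -0.2697,  0.0146]), 0.9), (array([ 0.3834, -0.2384,  0.016 ]), 0.81)]
```

View pics/s2.png

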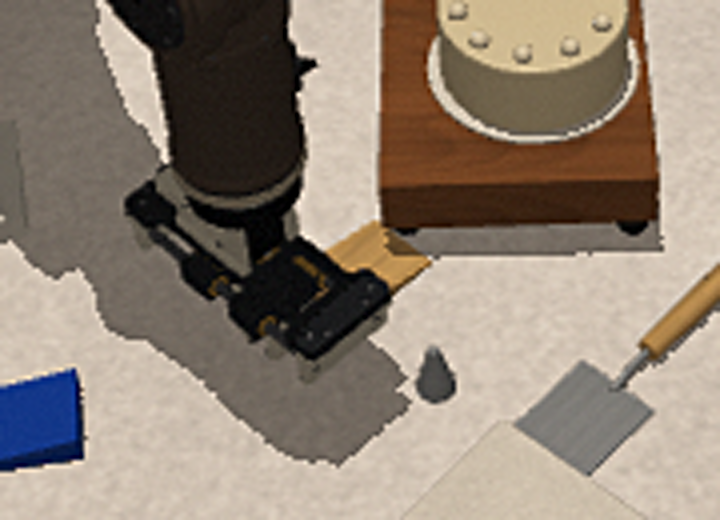

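The thin edge is now at the foot (about 405,240 in the crop), and the nozzle is clear at (435,375). I'll push on slowly.

Call:
arm_command(
  motion=[
    [16,0,4,0,0,0,0],
    [16,0,4,0,0,0,0],
    [16,0,4,0,0,0,0],
    [16,0,3,0,0,0,0],
    [16,0,3,0,0,0,0],
  ],
)

```text
clock: 9.65
position: [0.5999, -0.1185, 0.1857]
ee_rot: [-0.077, 1.569, 0.077]
force: [-0.1, -0.9, -0.8]
width: 0.175
```

Call:
arm_command(
  motion=[
    [16,0,2,0,0,0,0],
    [16,0,2,0,0,0,0],
    [16,0,2,0,0,0,0],
  ],
)

```text
clock: 10.02
position: [0.5993, -0.1128, 0.1857]
ee_rot: [-0.077, 1.569, 0.077]
force: [0.3, 0.3, -0.2]
width: 0.177
```

Call:
arm_command(
  motion=[
    [16,0,2,0,0,0,0],
    [16,0,2,0,0,0,0],
  ],
)

```text
clock: 10.28
position: [0.5989, -0.1087, 0.1857]
ee_rot: [-0.077, 1.569, 0.077]
force: [0.5, 0.8, -0.1]
width: 0.177
```

Call:
arm_command(
  motion=[
    [16,0,2,0,0,0,0],
    [16,0,2,0,0,0,0],
  ],
)

```text
clock: 10.52
position: [0.5985, -0.1047, 0.1857]
ee_rot: [-0.077, 1.569, 0.077]
force: [-0.5, -0.6, 0.0]
width: 0.175
```

Call:
arm_command(
  motion=[
    [16,0,1.5,0,0,0,0],
    [16,0,1.5,0,0,0,0],
  ],
)

```text
clock: 10.78
position: [0.5983, -0.1018, 0.1857]
ee_rot: [-0.077, 1.569, 0.077]
force: [-0.0, -0.1, 1.6]
width: 0.177
```

Call:
arm_command(
  motion=[
    [16,0,1,0,0,0,0],
    [16,0,1,0,0,0,0],
  ],
)

```text
clock: 11.02
position: [0.598, -0.1, 0.1857]
ee_rot: [-0.077, 1.569, 0.076]
force: [0.4, -1.5, 0.3]
width: 0.173
```

Call:
arm_command(
  motion=[
    [16,0,1,0,0,0,0],
    [16,0,1,0,0,0,0],
  ],
)

```text
clock: 11.28
position: [0.5979, -0.0984, 0.1857]
ee_rot: [-0.077, 1.569, 0.076]
force: [0.6, -3.7, 0.7]
width: 0.173
```

Call:
arm_command(
  motion=[
    [16,0,1,0,0,0,0],
    [16,0,0.5,0,0,0,0],
  ],
)

```text
clock: 11.52
position: [0.5977, -0.0972, 0.1858]
ee_rot: [-0.077, 1.569, 0.075]
force: [-0.1, -6.3, 0.7]
width: 0.175
```

Call:
arm_command(
  motion=[
    [16,0,0.8,0,0,0,0],
    [16,0,0,0,0,0,0],
  ],
)

```text
clock: 11.78
position: [0.5977, -0.0965, 0.1858]
ee_rot: [-0.077, 1.569, 0.075]
force: [0.6, -5.8, 0.3]
width: 0.175
```

Call:
arm_command(
  motion=[
    [16,0,0.8,0,0,0,0],
    [16,0,0,0,0,0,0],
  ],
)

```text
clock: 12.02
position: [0.5976, -0.096, 0.1857]
ee_rot: [-0.077, 1.569, 0.075]
force: [1.2, -6.9, -0.0]
width: 0.176
```

```bash
python3 m.py | grep -A1 -E 'riser|wedge|noz|jar'; python3 go.py .5848 -.0025 .12
```

```text
riser 2180 ((572.70263671875, 119.50006103515625), (200.2311248779297, 200.2770538330078), 50.44241714477539) [[431.70001220703125, 106.0999984741211], [586.0999755859375, -21.5], [713.7000122070312, 132.89999389648438], [559.2999877929688, 260.5]]
plane [0.     0.     0.0766]
wedge 220 ((593.2752075195312, -52.259765625), (65.20524597167969, 41.64423370361328), 2.717447519302368) [[559.7000122070312, -33.0], [561.7000122070312, -74.5999984741211], [626.7999877929688, -71.5], [624.9000244140625, -29.899999618530273]]
plane [-0.0011 -0.1754  0.032 ]
noz 3 [ 0.6972 -0.0569  0.0122] [ 0.7034 -0.0567  0.0148]
jar 123 [ 0.4486 -0.1285  0.0102] [ 0.482  -0.0954  0.063 ]
scene cam [ 1.3552 -0.549   1.1254] table z 0.0015556214664828039 mm/px 3.3042535197872733
riser 1870 ((573.5214233398438, 118.62525939941406), (200.11839294433594, 211.13088989257812), 50.42839431762695) [[428.3999938964844, 108.69999694824219], [591.2000122070312, -25.799999237060547], [718.5999755859375, 128.5], [555.9000244140625, 263.0]]
plane [-0.0059  0.006   0.0767]
wedge 2 ((592.3114624023438, -41.98488235473633), (11.787925720214844, 0.0), 113.83369445800781) [[594.7000122070312, -47.400001525878906], [594.7000122070312, -47.400001525878906], [589.9000244140625, -36.599998474121094], [589.9000244140625, -36.599998474121094]]
plane [ 0.1392 -0.3115  0.0496]
noz 74 [ 0.6968 -0.0847  0.01  ] [ 0.7192 -0.0607  0.0469]
jar 110 [ 0.452  -0.1333  0.0103] [ 0.4895 -0.1025  0.0612]
t 12.125 tip [ 0.5976 -0.0963  0.0078] F [ 0.8246 -6.5176 -0.208 ] w 0.1736031653778636 q [ 0.2993  0.6812 -0.3356  1.8018  0.3252  0.7127 -0.1182]
M 
turn deg [-0.0476 -0.0016  0.0896]
shift now-axes mm [-112.3894   94.1266   -3.6952] in final axes [-112.2422   94.3019   -3.6137]
```

Call:
arm_command(
  motion=[
    [16,0,-5,0,0,0,0],
    [16,0,-20,0,0,0,0],
    [16,-30,0,0,0,0,0],
    [0,-50,0,0,0,0,0],
    [0,-38,0,0,0,0,0],
  ],
)

```text
clock: 12.75
position: [0.6002, -0.1208, 0.3055]
ee_rot: [-0.076, 1.569, 0.076]
force: [-0.2, 0.2, 0.7]
width: 0.02
```

Call:
arm_command(
  motion=[
    [0,0,45,-1,0,0,0],
    [0,0,45,-2,0,0,0],
    [0,0,29,-1,0,0,0],
    [0,30,0,0,0,0,0],
    [0,0,0,0,0,0,0],
  ],
)

```text
clock: 13.38
position: [0.5836, -0.0025, 0.2721]
ee_rot: [-0.077, 1.573, 0.077]
force: [-0.4, 0.8, 0.1]
width: 0.004
```

```bash
python3 go.py .5848 -.0025 .08
```

```text
t 13.375 tip [ 0.5829 -0.0026  0.0941] F [-0.3915  0.8023  0.1   ] w 0.004209329708678283 q [ 0.1939  0.5458 -0.3997  1.7956  0.27    0.8583 -0.2344]
M 
turn deg [ 0.0156 -0.2308  0.0016]
shift now-axes mm [14.0483 -0.1205  1.2251] in final axes [14.0531 -0.1206  1.1685]
```

Call:
arm_command(
  motion=[
    [0,8,0,0,0,0,0],
    [0,5,0,0,0,0,0],
    [0,2,0,0,0,0,0],
    [0,0,0,0,0,0,0],
  ],
)

```text
clock: 13.88
position: [0.5844, -0.0017, 0.2588]
ee_rot: [-0.077, 1.569, 0.077]
force: [-0.4, -0.1, 0.6]
width: 0.01
```

Call:
arm_command(
  motion=[
    [0,1,0,0,0,0,0],
    [0,1,0,0,0,0,0],
  ],
)

```text
clock: 14.12
position: [0.5845, -0.0016, 0.2569]
ee_rot: [-0.077, 1.569, 0.077]
force: [0.3, -0.6, -0.4]
width: 0.005
```

Call:
arm_command(
  motion=[
    [0,1,0,0,0,0,0],
    [0,0,0,0,0,0,0],
  ],
)

```text
clock: 14.38
position: [0.5844, -0.0016, 0.2556]
ee_rot: [-0.077, 1.57, 0.077]
force: [-0.9, -0.9, -0.3]
width: 0.007
```

Call:
arm_command(
  motion=[
    [0,1,0,0,0,0,0],
    [0,0,0,0,0,0,0],
  ],
)

```text
clock: 14.62
position: [0.5843, -0.0016, 0.2546]
ee_rot: [-0.077, 1.57, 0.077]
force: [0.2, 0.3, -0.6]
width: 0.009
```

Call:
arm_command(
  motion=[
    [0,0.7,0,0,0,0,0],
    [0,0,0,0,0,0,0],
  ],
)

```text
clock: 14.88
position: [0.5844, -0.0016, 0.2541]
ee_rot: [-0.077, 1.569, 0.077]
force: [-0.7, 0.4, 1.5]
width: 0.004
```

Call:
arm_command(
  motion=[
    [0,0.6,0,0,0,0,0],
    [0,0,0,0,0,0,0],
  ],
)

```text
clock: 15.12
position: [0.5844, -0.0016, 0.254]
ee_rot: [-0.077, 1.569, 0.077]
force: [-1.8, 0.1, 7.2]
width: 0.005
```

Call:
arm_command(
  motion=[
    [0,0.4,0,0,0,0,0],
    [0,0,0,0,0,0,0],
  ],
)

```text
clock: 15.38
position: [0.5844, -0.0016, 0.2539]
ee_rot: [-0.077, 1.569, 0.076]
force: [-3.2, -1.0, 10.1]
width: 0.005
```

Rigid under 10 N: it sank only about 0.2 mm, against 7 mm before. One last look.

```bash
python3 - <<'E'
from h import *
F=[]
for i in range(6):
    d=get_image('scene');F.append(arm.observe()['force'])
print(np.array(F),arm.observe()['position'],arm.observe()['clock'])
u,v=map(int,pix(d,[.6,-.03,0]))
a=cv2.resize(d['frame'][v-70:v+70,u-90:u+90],None,fx=4,fy=4,interpolation=cv2.INTER_CUBIC);save(a,'s3.png')
for t in ['corner','wedge','thick_end','nozzle','sprinkles','riser']: print(t,[(np.array(r['point']),round(r['p'],2)) for r in pinpoint('scene',t)[:3]])
E
```

```text
[[-3.7536 -0.7322 10.3416]
 [-2.7272 -1.0709 10.6683]
 [-3.2104 -1.3478 11.0084]
 [-2.8539 -0.9514 10.2671]
 [-3.5406 -0.7079  9.7316]
 [-3.0403 -0.7817 11.1548]] [ 0.5844 -0.0016  0.2539] 15.675
corner [(array([ 0.464 , -0.1152,  0.0002]), 0.75), (array([0.5864, 0.0057, 0.076 ]), 0.63), (array([ 0.3877,  0.4816, -0.0013]), 0.58)]
wedge [(array([ 0.5357, -0.3203, -0.0012]), 0.84), (array([ 0.5895, -0.0247,  0.0005]), 0.76), (array([ 0.3352, -0.2076, -0.0017]), 0.65)]
thick_end [(array([ 0.592 , -0.0857,  0.0051]), 0.74), (array([ 0.3859, -0.2411,  0.0125]), 0.7)]
nozzle [(array([ 0.7048, -0.0694,  0.0007]), 0.52)]
sprinkles [(array([ 0.4652, -0.1181, -0.0013]), 0.7)]
riser [(array([0.5713, 0.1194, 0.0014]), 0.63)]
```

View pics/s3.png

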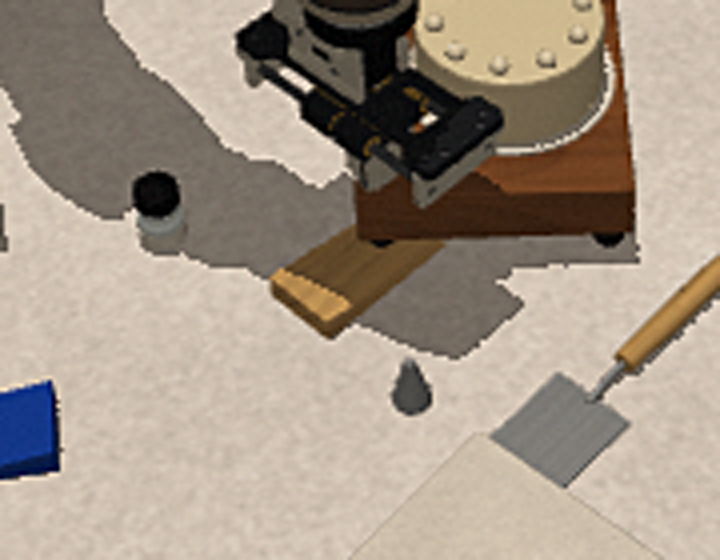

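The wedge (270–450, 240–335) is under the foot (385,240). The jar (160,210) and nozzle (410,385) still stand. I'll ease the push slightly into the 8–10 N band and hand in.

Call:
arm_command(
  motion=[
    [0,-0.1,0,0,0,0,0],
    [0,0,0,0,0,0,0],
  ],
)

```text
clock: 16.23
position: [0.5844, -0.0016, 0.2539]
ee_rot: [-0.077, 1.569, 0.077]
force: [-3.7, -0.1, 9.2]
width: 0.003
```

```bash
python3 - <<'E'
from h import *
F=[]
for i in range(4): get_image('top');F.append(arm.observe()['force'][2])
print(np.array(F),arm.observe()['position'])
if 7.8<np.mean(F)<10.5: print(arm.sign_off())
E
```

```text
[9.4781 9.0979 9.285  9.9744] [ 0.5844 -0.0016  0.2539]
the job is handed in; nothing more can be done
None
```

The riser now sits level on the wedge and no longer rocks. I handed the job in with the arm still pressing that corner at about 9.5 N, at roughly 16.5 s of the 61 s allowed.

- **Rock felt first:** pressing the bare corner made it dip about 7 mm at around 4 N before the short foot met the table. It came back level when I let go.
- **Wedge driven in:** I pushed the wooden wedge on its thick end, thin edge first, until it met the foot. I then drove it about 2 mm further at 6–7 N.
- **Last checks:** under 9–10 N the corner sank only about 0.2 mm and stayed at its level height of 76 mm. Right after driving the wedge, the riser was within about 0.5 mm of where it started. The nozzle and jar stood where they were, and the blue wedge was not touched.
- **Off or not checked:** the wedge sits a few mm off the foot's centreline, well within its 60 mm width. About 3 N of sideways force shows on the fingers while pressing. I did not measure the icing knife, cup, lid and dye bottle again, but the arm did not go near them.

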